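Turn over the cone-loading plate

TASK

Two small reclined stands on the packing bench each carry a wooden loading plate hung on two pins. The one that shows its plain two-rib face must be changed over to small cones: lift that plate off its pins, turn it over so that its six-rib face looks outward, and hang it back on the same stand's pins, grip tab up, lying flush against the stand's bed, and let go. Leave the plate on the other stand as it is.

Things in the scene. Friction and masses are not known exactly. Their poses are not given: they have to be found in the camera images.
- plate_grip (a point): Grip tab centre of the plywood plate to turn over (0.18 kg). Plate 130 x 130 x 10 mm, 24 mm over the 7 mm ribs on both faces; on its top edge a tab 50 mm wide, 50 high, 12 thick, this point 25 mm above that edge. Pinch it along z, fingers down along -y. y: up the plate; z: square to it, out of the two-rib face (starts pointing out of the stand, must end pointing into it).
- seat (a point): Fixed point on the same stand: where the tab centre lies when the plate hangs home on the pins, either face out. y: up the bed's slope; z: square to the bed, outward; x: across. The bed leans 30 degrees back from upright, facing away from the robot; its face is at z = -12 mm here, its top edge at y = -35 mm, so the tab stands free.
- stand_bed: The stand's aluminium bed, 150 mm wide; origin on its face, 90 mm down the slope from the seat; axes as the seat's. Steel pins stick out 22 mm along z: upper 16 mm thick at y = 35 mm, lower 10 mm thick at y = -30 mm. The plate's two square 28 mm windows have 6 mm play all round when held 6 mm up the slope from home; at home the upper window rests on its pin. Draw 35 mm out to clear.
- plate2_grip (a point): Tab centre of the like plate on the other, like stand, which already shows its six-rib face; z points outward from the stand. To be left alone.

How it is judged:
By the outcome, as a careful person would: the job done as asked, in the order asked, and still so for the second after the job is handed in, with the robot touching nothing.
It also fails if it takes over 48 s, if anything falls off the work surface, if the arm or the gripper's body presses on something with over 40 N, if the wrist force passes 120 N, or if a joint passes its speed limit or range.

ROBOT

A 6-joint arm with a two-finger parallel gripper is mounted at the origin on the work surface. World frame = base frame: x ahead of the robot, y to its left, z up, the work surface at z = 0. Lengths are in m, angles in degrees, forces in N, time in s.
With the tool pointing down it reaches from about 0.4 to 0.925 m from the base axis. Payload 12.5 kg.
Tool frame: the origin (TCP) lies at the very end of the fingers, on their centre line; the grasp point (between the pads) lies 19 mm behind it; z points along the fingers, y is the line along which they close (so a half turn about z gives the same grasp; the last joint's range is limited). The gripper opens to 95 mm and grips with 3 to 60 N. Pads are 20 mm wide; open, the fingers measure 119 mm over their backs; the gripper's body (75 mm by 180 mm) begins 59 mm behind the grasp point.
Start: joints at [65.054, 28.126, 89.318, -0, 62.55, -6.05], TCP at [0.202, 0.591, 0.215] pointing down, gripper open.
Joint ranges: [-177.58, 177.58], [-47.91, 125.51], [2.72, 160], [-65.01, 245.01], [3.68, 167.84], [-153.87, 153.87]. Speed limits (degrees/s): [127.2, 127.2, 159.86, 180, 180, 180].

INTERFACE

Orientations are given as [roll, pitch, yaw] about the fixed x, y, z axes, in that order (R = Rz(yaw) Ry(pitch) Rx(roll)).
In Python, from cell import ctrl gives the robot as it stands. The module is installed in compiled form; this text tells all that it offers.
- The arm moves only by the tool jog_arm, never from a script. Its arguments are lists of equal length, an entry for each row: "delta_pos": the shift along the tool's x, y, z in m, a list of three; "twist": the turn about the tool's z in degrees; "fingers": the finger opening in m, from 0 to 0.0951. In form: {"delta_pos": [[x, y, z], ...], "twist": [twist, ...], "fingers": [fingers, ...]}. A call has exactly 8 rows; each row shifts and turns the commanded pose from where the row before left it, along the tool's axes as they then stand; what a row does not reach is not made up. A row lasts 1/8 s, in which the tool goes at most 62.5 mm and 10.7 degrees, less where a joint would pass 70% of its speed; a pose out of reach is approached as far as the arm can. A call is refused whole if a number of a shift passes 0.0625 or a number of a turn 10.7, either way. A call with a gripper value outside its range is refused whole. The fingers move at their own pace and stop on an object; "grip_force" is the grip in N (left out, the last holds). Time passes only in rows, so rows that do not move let the fingers close, or fill a call up. It gives the time, the measured TCP pose, the force, the opening and the grip force at its end, in the units of the state.
- ctrl.sense(): the state, without advancing time (a new reading comes with each control period).
- ctrl.grab_frame(name): name is "side" or "top"; returns the picture (480x640x3 uint8, red, green, blue); there is no depth.
- ctrl.calibration(name): a dict with "intrinsics" (3x3 intrinsics, pixels), "R" (3x3) and "t" (3): a world point X has camera coordinates R X + t. Camera axes: x right, y down, z forward; pixel columns grow to the right and rows downward; lengths in m; the calibration is good to about 2 mm. A picture is of the moment at which its call begins. calibration takes no time and is no camera call.
- ctrl.hand_in(): hands the job in; it is judged then, once.
The state is a dict: "t": time; "q": joint angles; "qvel": joint speeds; "joint_efforts": joint torques, N m; "eef_pos": TCP position; "tcp_rot": TCP orientation; "ft_force": force on the tool from outside, world axes, zero at the start; "torque": the same for the moment, N m; "width": finger opening in m; "finger_force": force on a finger pad.
Only numpy, scipy, OpenCV 4.12 (cv2) and the standard library are available. Lean on these libraries where they do the work, as an engineer would, in place of code of your own. Each camera call takes 0.05 s, during which the arm holds its last target. There are 200 camera calls.

## Working session

There is one attempt and no reset: what is moved stays moved. The work goes in short steps, Python scripts to look and compute and a tool call to move; the robot and the scene stay as the last step left them, time stands still between calls to the robot, and variables do not carry over. Pictures are saved under pics/ and viewed, at most 10 in all, crops included, and the job is handed in when it is done.

Besides the shell and the picture viewer there is one more tool, called after "Request:" as name(argument=value, ...), one argument or row to a line, values as JSON. jog_arm: Moves the arm, as the interface text tells. Its arguments: {"type":"object","properties":{"delta_pos":{"type":"array"},"twist":{"type":"array"},"fingers":{"type":"array"},"grip_force":{"type":"number"}},"required":["delta_pos","twist","fingers"]}

```bash
mkdir -p pics; python3 - <<'E'
from cell import ctrl
import cv2,numpy as np
for n in("side","top"):
    im=ctrl.grab_frame(n); cv2.imwrite(f"pics/{n}0.png",im[:,:,::-1])
    c=ctrl.calibration(n); print(n,np.round(c["intrinsics"],1).tolist(),np.round(c["R"],4).tolist(),np.round(c["t"],4).tolist(), np.round(-np.array(c["R"]).T@c["t"],3))
s=ctrl.sense();print(s)
E
```

```text
side [[469.5, 0.0, 309.7], [0.0, 469.5, 234.0], [0.0, 0.0, 1.0]] [[0.9298, -0.3679, 0.011], [-0.2222, -0.5849, -0.7801], [0.2934, 0.7229, -0.6256]] [-0.4774, 0.2427, 0.679] [ 0.299 -0.525  0.619]
top [[546.3, 0.0, 306.8], [0.0, 546.3, 244.5], [0.0, 0.0, 1.0]] [[-0.027, -0.9995, -0.0161], [-0.9819, 0.0295, -0.1871], [0.1875, 0.0108, -0.9822]] [0.0084, 0.5489, 1.1449] [ 0.325 -0.02   1.227]
{'t': 0.1, 'q': array([ 6.50542717e+01,  2.81628240e+01,  8.93469929e+01,  2.50506758e-04,
        6.25495241e+01, -6.05078264e+00]), 'qvel': array([ 0.06358042,  0.03837428, -0.1112765 , -0.07775787,  0.00951595,
        0.04759631]), 'joint_efforts': array([ 3.13553901e-03, -6.13622403e+01, -2.58608276e+01,  6.94357767e-02,
        4.70448879e-02, -7.29862131e-05]), 'eef_pos': array([0.20228482, 0.59112883, 0.21409493]), 'tcp_rot': array([-1.79941013e+02, -6.47606543e-03,  1.61104935e+02]), 'ft_force': array([-0.71866576, -0.52494528,  0.06640655]), 'torque': array([-0.01663212,  0.02818717, -0.03672961]), 'finger_force': 0.0, 'width': 0.09502670648651765}
```

View pics/side0.png

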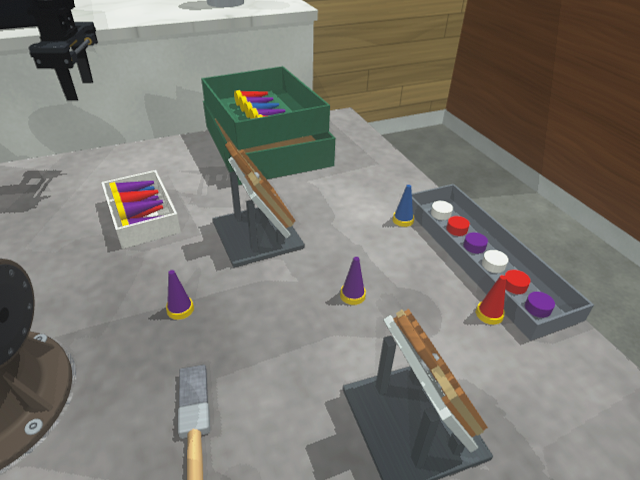

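View pics/top0.png

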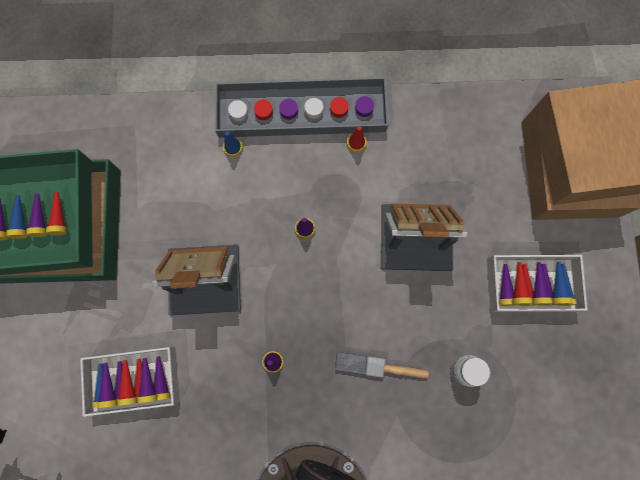

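The left stand (tab near (184,280) in the top view) shows two ribs, so it is the one to change. The right stand (432,228) shows six ribs. I'll zoom in on the target in both views.

```bash
python3 - <<'E'
import cv2,numpy as np
a=cv2.imread("pics/top0.png")[225:345,140:260]; b=cv2.imread("pics/side0.png")[115:275,195:315]
a=cv2.resize(a,(400,400),interpolation=2*1); b=cv2.resize(b,(400,533),interpolation=2)
c=np.zeros((533,800,3),np.uint8); c[:400,:400]=a; c[:,400:]=b
cv2.imwrite("pics/z1.png",c)
E
```

```text
(no output)
```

View pics/z1.png

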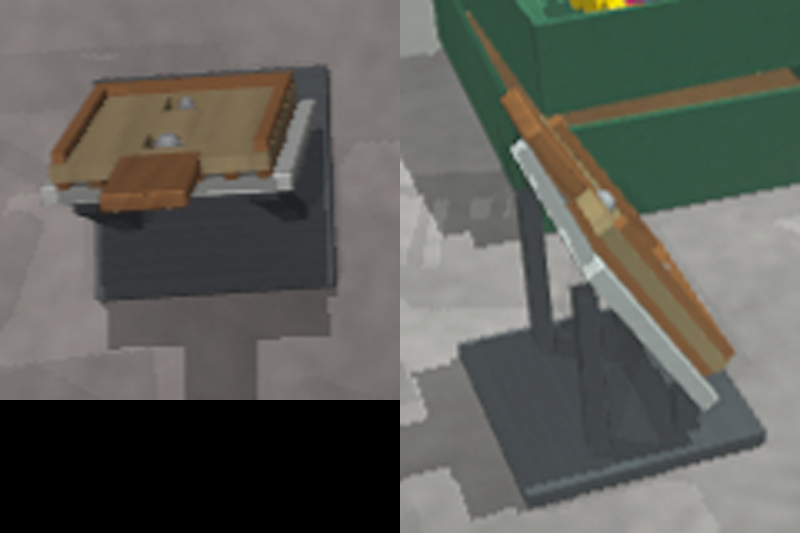

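The zoom shows the target tab's end edge at about (171–196, 287) in the top view. The bed's top right corner is near top (225,281) and side (232,158), and the base plate is visible. I'll triangulate these.

```bash
cat > h.py <<'E'
from cell import ctrl
import cv2,numpy as np
C={n:ctrl.calibration(n) for n in("side","top")}
def P(n): c=C[n]; return np.array(c["intrinsics"])@np.c_[c["R"],c["t"]]
def tri(top,side):
    X=cv2.triangulatePoints(P("top"),P("side"),np.float64(top).reshape(2,1),np.float64(side).reshape(2,1))[:,0]; return X[:3]/X[3]
def plane(n,uv,z):
    c=C[n];R=np.array(c["R"]);o=-R.T@c["t"];d=R.T@np.linalg.inv(c["intrinsics"])@np.array([*uv,1.]);return o+d*(z-o[2])/d[2]
def proj(n,X): p=P(n)@np.append(X,1); return p[:2]/p[2]
E
python3 - <<'E'
from h import *
t=lambda u,v:(140+u/3.333,225+v/3.333); s=lambda u,v:(195+(u-400)/3.333,115+v/3.333)
np.set_printoptions(precision=4,suppress=True)
for n,p in dict(a=(97,300),b=(335,287),c=(328,66)).items(): print(n,plane("top",t(*p),.012))
print("bed top R",tri(t(285,190),s(522,147)))
print("bed bot R",tri(t(314,100),s(717,402)))
print("tab top R front",tri(t(187,207),s(507,92)), "tab top R out", tri(t(199,155),s(540,120)))
for n,p in dict(L=(103,207),R=(187,207)).items(): print(n,plane("top",t(*p),.3),plane("top",t(*p),.25),plane("top",t(*p),.2))
E
```

```text
a [0.4065 0.3031 0.012 ]
b [0.4107 0.1444 0.012 ]
c [0.5606 0.1485 0.012 ]
bed top R [0.4409 0.1418 0.238 ]
bed bot R [0.5325 0.154  0.04  ]
tab top R front [0.4387 0.1944 0.2402] tab top R out [0.463  0.1925 0.2228]
L [0.4345 0.2244 0.3   ] [0.4404 0.2376 0.25  ] [0.4463 0.2508 0.2   ]
R [0.4332 0.1812 0.3   ] [0.4391 0.1921 0.25  ] [0.4449 0.2029 0.2   ]
```

```bash
python3 - <<'E'
from h import *
t=lambda u,v:(140+u/3.333,225+v/3.333); s=lambda u,v:(195+(u-400)/3.333,115+v/3.333)
np.set_printoptions(precision=4,suppress=True)
print("bed top R",tri(t(284,185),s(595,268)))
print("bed top L",tri(t(44,192),s(517,147)))
print("bed bot R",tri(t(314,102),s(715,403)))
print("tab L",tri(t(103,203),s(506,94)), "R", tri(t(187,203),s(537,132)))
E
```

```text
bed top R [0.4638 0.1557 0.1497]
bed top L [0.4612 0.3005 0.1471]
bed bot R [0.5312 0.1541 0.0395]
tab L [0.4468 0.2481 0.2107] R [0.4481 0.2003 0.2111]
```

Request:
jog_arm(
  delta_pos=[
    [0,0.06,0],
    [0,0.06,0],
    [0,0.06,0],
    [0,0.06,0],
    [0,0.06,0],
    [0,0.06,0],
    [0,0.06,0],
    [0,0,0],
  ],
  twist=[0,0,0,0,0,0,0,0],
  fingers=[0.095,0.095,0.095,0.095,0.095,0.095,0.095,0.095],
)

```text
t: 1.1
eef_pos: [0.3133, 0.9132, 0.1935]
tcp_rot: [179.3, -0.1, 161.1]
ft_force: [0.4, -0.2, -0.6]
width: 0.0948
finger_force: 0.0
```

Request:
jog_arm(
  delta_pos=[
    [0,0.06,0],
    [0,0.06,0],
    [0,0.06,0],
    [0,0.06,0],
    [0,0.06,0],
    [0,0.06,0],
    [0,0,0],
    [0,0,0],
  ],
  twist=[0,0,0,0,0,0,0,0],
  fingers=[0.095,0.095,0.095,0.095,0.095,0.095,0.095,0.095],
)

```text
t: 2.1
eef_pos: [0.3358, 0.9791, 0.1737]
tcp_rot: [166.1, 0.0, 161.1]
ft_force: [-0.1, 0.3, -0.1]
width: 0.0949
finger_force: 0.0
```

```bash
python3 -c "
from cell import ctrl
s=ctrl.sense();print(s['t'],s['q'].round(2),s['eef_pos'].round(4),s['tcp_rot'].round(2))"
```

```text
2.1 [67.18 72.42  2.72  0.92 91.04 -3.8 ] [0.3358 0.9791 0.1737] [1.6614e+02 2.0000e-02 1.6110e+02]
```

```bash
cat >> h.py <<'E'
from scipy.spatial.transform import Rotation as Ro
def Rt(rpy): return Ro.from_euler("xyz",rpy,degrees=True).as_matrix()
def rows(target,n,twist=0):
    s=ctrl.sense(); d=Rt(s["tcp_rot"]).T@(np.array(target)-s["eef_pos"])
    print("total",d.round(4),"per row",(d/n).round(4))
E
python3 - <<'E'
from h import *
psi=1.5
zt=Ro.from_euler("z",psi,degrees=True).as_matrix()@[.5,0,-.866]
yt=Ro.from_euler("z",psi,degrees=True).as_matrix()@[.866,0,.5]
for sg in(1,-1):
  R=np.c_[np.cross(sg*yt,zt),sg*yt,zt]
  print(sg,Ro.from_matrix(R).as_euler("xyz",degrees=True))
  for q1 in(26,30,35,40):
    for s in(100,115,130):
      M=Ro.from_euler("y",-s,degrees=True)*Ro.from_euler("z",-q1,degrees=True)*Ro.from_matrix(R)*Ro.from_euler("z",-90,degrees=True)
      print(q1,s,M.as_euler("ZYZ",degrees=True).round(0))
s=ctrl.sense();print(s['tcp_rot'])
rows([.336,.979,.174],1)
rows([.6,.25,.42],1); rows([.78,-.38,.42],1)
E
```

```text
1 [149.99927222   0.          91.5       ]
26 100 [-15.  53.  31.]
26 115 [-19.  39.  37.]
26 130 [-29.  25.  48.]
30 100 [-17.  54.  35.]
30 115 [-22.  40.  42.]
30 130 [-32.  27.  54.]
35 100 [-19.  56.  41.]
35 115 [-24.  42.  48.]
35 130 [-35.  29.  61.]
40 100 [-22.  58.  47.]
40 115 [-27.  44.  54.]
40 130 [-37.  31.  67.]
-1 [-149.99927222    0.          -88.5       ]
26 100 [ -15.   53. -149.]
26 115 [ -19.   39. -143.]
26 130 [ -29.   25. -132.]
30 100 [ -17.   54. -145.]
30 115 [ -22.   40. -138.]
30 130 [ -32.   27. -126.]
35 100 [ -19.   56. -139.]
35 115 [ -24.   42. -132.]
35 130 [ -35.   29. -119.]
40 100 [ -22.   58. -133.]
40 115 [ -27.   44. -126.]
40 130 [ -37.   31. -113.]
[1.66144012e+02 1.97899060e-02 1.61101173e+02]
total [-0.0003  0.0001 -0.0003] per row [-0.0003  0.0001 -0.0003]
total [-0.4862 -0.5277 -0.3836] per row [-0.4862 -0.5277 -0.3836]
total [-0.8606 -1.0498 -0.5123] per row [-0.8606 -1.0498 -0.5123]
```

```bash
python3 - <<'E'
from h import *
R=Rt(ctrl.sense()["tcp_rot"]); p=ctrl.sense()["eef_pos"]
for a,b in ((p,[.4,.65,.42]),([.4,.65,.42],[.6,.25,.42]),([.6,.25,.42],[.79,-.39,.42])):
    d=R.T@(np.array(b)-a); print(d.round(3),np.linalg.norm(d)/.0625,(d/8).round(4))
for az in(-20,-27,-35): print(az,(R.T@[np.cos(np.radians(az)),np.sin(np.radians(az)),0]).round(3))
E
```

```text
[-0.167 -0.223 -0.309] 6.656291880123257 [-0.0209 -0.0279 -0.0386]
[-0.319 -0.305 -0.075] 7.155417527999328 [-0.0398 -0.0381 -0.0094]
[-0.387 -0.528 -0.13 ] 10.681722707503694 [-0.0484 -0.066  -0.0163]
-20 [-1.    -0.019 -0.004]
-27 [-0.99  -0.137 -0.033]
-35 [-0.961 -0.269 -0.066]
```

Request:
jog_arm(
  delta_pos=[
    [-0.021,-0.028,-0.039],
    [-0.021,-0.028,-0.039],
    [-0.021,-0.028,-0.039],
    [-0.021,-0.028,-0.039],
    [-0.021,-0.028,-0.039],
    [-0.021,-0.028,-0.039],
    [-0.021,-0.028,-0.039],
    [-0.021,-0.028,-0.039],
  ],
  twist=[0,0,0,0,0,0,0,0],
  fingers=[0.095,0.095,0.095,0.095,0.095,0.095,0.095,0.095],
)

```text
t: 3.1
eef_pos: [0.3994, 0.662, 0.4161]
tcp_rot: [166.1, 0.1, 161.1]
ft_force: [0.2, 0.5, 1.2]
width: 0.095
finger_force: 0.0
```

Request:
jog_arm(
  delta_pos=[
    [-0.04,-0.038,-0.009],
    [-0.04,-0.038,-0.009],
    [-0.04,-0.038,-0.009],
    [-0.04,-0.038,-0.009],
    [-0.04,-0.038,-0.009],
    [-0.04,-0.038,-0.009],
    [-0.04,-0.038,-0.009],
    [-0.04,-0.038,-0.009],
  ],
  twist=[0,0,0,0,0,0,0,0],
  fingers=[0.095,0.095,0.095,0.095,0.095,0.095,0.095,0.095],
)

```text
t: 4.1
eef_pos: [0.6016, 0.2625, 0.4129]
tcp_rot: [166.2, 0.1, 161.1]
ft_force: [0.4, 1.0, 0.2]
width: 0.0953
finger_force: 0.0
```

Request:
jog_arm(
  delta_pos=[
    [-0.036,-0.048,-0.012],
    [-0.036,-0.048,-0.012],
    [-0.036,-0.048,-0.012],
    [-0.036,-0.048,-0.012],
    [-0.036,-0.048,-0.012],
    [-0.036,-0.048,-0.012],
    [-0.036,-0.048,-0.012],
    [-0.036,-0.048,-0.012],
  ],
  twist=[0,0,0,0,0,0,0,0],
  fingers=[0.095,0.095,0.095,0.095,0.095,0.095,0.095,0.095],
)

```text
t: 5.1
eef_pos: [0.7455, -0.2056, 0.415]
tcp_rot: [166.3, 0.2, 161.1]
ft_force: [0.1, 0.6, 0.7]
width: 0.0947
finger_force: 0.0
```

```bash
python3 -c "
from h import *
s=ctrl.sense();print(s['t'],s['q'].round(2),s['eef_pos'].round(4),s['tcp_rot'].round(2),Rt(s['tcp_rot']).round(3))"
```

```text
5.1 [-25.1   37.3   44.54  13.84  99.24 -94.13] [ 0.7455 -0.2056  0.415 ] [166.28   0.17 161.12] [[-0.946  0.314  0.079]
 [ 0.324  0.919  0.223]
 [-0.003  0.237 -0.971]]
```

Request:
jog_arm(
  delta_pos=[
    [-0.059,-0.008,-0.002],
    [-0.059,-0.008,-0.002],
    [-0.059,-0.008,-0.002],
    [-0.059,-0.008,-0.002],
    [-0.059,-0.008,-0.002],
    [-0.059,-0.008,-0.002],
    [-0.059,-0.008,-0.002],
    [-0.059,-0.008,-0.002],
  ],
  twist=[0,0,0,0,0,0,0,0],
  fingers=[0.095,0.095,0.095,0.095,0.095,0.095,0.095,0.095],
)

```text
t: 6.1
eef_pos: [0.9139, -0.3164, 0.327]
tcp_rot: [165.3, 10.1, 158.5]
ft_force: [-0.3, 0.9, 0.6]
width: 0.0951
finger_force: 0.0
```

```bash
python3 -c "
from h import *
s=ctrl.sense();print(s['t'],s['q'].round(2),s['eef_pos'].round(4),s['tcp_rot'].round(2),Rt(s['tcp_rot']).round(3))"
```

```text
6.1 [-27.38  63.43   2.72  16.2  104.73 -91.77] [ 0.9139 -0.3164  0.327 ] [165.3   10.11 158.49] [[-0.916  0.313  0.251]
 [ 0.361  0.916  0.174]
 [-0.175  0.25  -0.952]]
```

Request:
jog_arm(
  delta_pos=[
    [-0.057,-0.016,-0.01],
    [-0.057,-0.016,-0.01],
    [-0.057,-0.016,-0.01],
    [-0.057,-0.016,-0.01],
    [-0.057,-0.016,-0.01],
    [-0.057,-0.016,-0.01],
    [0,0,0],
    [0,0,0],
  ],
  twist=[0,0,0,0,0,0,0,0],
  fingers=[0.095,0.095,0.095,0.095,0.095,0.095,0.095,0.095],
)

```text
t: 7.1
eef_pos: [0.9268, -0.4191, 0.3338]
tcp_rot: [164.7, 21.4, 155.3]
ft_force: [-0.1, 0.0, -0.8]
width: 0.0952
finger_force: 0.0
```

```bash
python3 -c "
from h import *
s=ctrl.sense();print(s['t'],s['q'].round(2),s['eef_pos'].round(4),s['tcp_rot'].round(2),Rt(s['tcp_rot']).round(3))"
```

```text
7.1 [-32.84  63.91   2.77  18.17  94.02 -96.68] [ 0.9268 -0.4191  0.3338] [164.71  21.4  155.33] [[-0.846  0.315  0.43 ]
 [ 0.389  0.917  0.093]
 [-0.365  0.246 -0.898]]
```

```bash
python3 -c "
from h import *
s=ctrl.sense();R=Rt(s['tcp_rot'])
d=R.T@(np.array([.56,-.79,.36])-s['eef_pos']);print(d,np.linalg.norm(d)/.06)
print(R.T@[.57,-.8,.1])"
```

```text
[ 0.1566637  -0.44921597 -0.21568567] 8.705981549058173
[-0.82964807 -0.52917379  0.08098876]
```

Request:
jog_arm(
  delta_pos=[
    [0.019,-0.054,-0.025],
    [0.019,-0.054,-0.025],
    [0.019,-0.054,-0.025],
    [0.019,-0.054,-0.025],
    [0.019,-0.054,-0.025],
    [0.019,-0.054,-0.025],
    [0.019,-0.054,-0.025],
    [0.019,-0.054,-0.025],
  ],
  twist=[0,0,0,0,0,0,0,0],
  fingers=[0.095,0.095,0.095,0.095,0.095,0.095,0.095,0.095],
)

```text
t: 8.1
eef_pos: [0.5729, -0.7712, 0.3503]
tcp_rot: [164.7, 21.6, 155.3]
ft_force: [14.6, -26.8, 48.6]
width: 0.0952
finger_force: 0.0
```

Request:
jog_arm(
  delta_pos=[
    [-0.05,-0.032,0],
    [-0.05,-0.032,0],
    [-0.05,-0.032,0],
    [0,0,0],
    [0,0,0],
    [0,0,0],
    [0,0,0],
    [0,0,0],
  ],
  twist=[0,0,0,0,0,0,0,0],
  fingers=[0.095,0.095,0.095,0.095,0.095,0.095,0.095,0.095],
)

```text
t: 9.1
eef_pos: [0.5991, -0.8002, 0.3312]
tcp_rot: [167.2, 26.5, 153.9]
ft_force: [0.5, 0.1, -0.5]
width: 0.0947
finger_force: 0.0
```

```bash
python3 -c "
from h import *
s=ctrl.sense();R=Rt(s['tcp_rot']);print(s['t'],s['q'].round(2),s['eef_pos'].round(4),s['tcp_rot'].round(2),R.round(3))
print(R.T@[.57,-.8,.1])"
```

```text
9.1 [ -63.9    64.5     2.77   26.5    98.3  -123.56] [ 0.5991 -0.8002  0.3312] [167.25  26.54 153.91] [[-0.803  0.34   0.488]
 [ 0.394  0.919  0.007]
 [-0.447  0.197 -0.873]]
[-0.81745302 -0.52164355  0.18589933]
```

```bash
python3 - <<'E'
from h import *
im=ctrl.grab_frame("top")[:,:,::-1]; cv2.imwrite("pics/top1.png",im)
a=cv2.imread("pics/top0.png"); d=cv2.absdiff(a,im).max(2)
m=(d>25).astype(np.uint8); n,l,st,c=cv2.connectedComponentsWithStats(m)
print([s.tolist() for s in st[1:] if s[4]>15])
cv2.imwrite("pics/c1.png",cv2.resize(im[60:400,300:640],(680,600)[::1]))
s=ctrl.sense();R=Rt(s['tcp_rot'])
p=s['eef_pos']
zt=np.array([.5,.013,-.866])
seat=np.array([.46,.225,.188])
pre=seat-zt*.10
for a,b in ((p,[.55,-.45,.47]),([.55,-.45,.47],pre+[0,0,.06])):
    d=R.T@(np.array(b)-a);print(np.round(b,3),d.round(4),np.linalg.norm(d)/.0625)
E
```

```text
[[139, 206, 10, 14, 52], [211, 227, 429, 253, 57485], [153, 268, 6, 6, 19], [123, 273, 8, 6, 20], [198, 272, 29, 12, 199], [147, 274, 48, 14, 258], [133, 283, 6, 7, 16], [0, 428, 8, 17, 85], [281, 451, 39, 29, 451], [0, 457, 38, 23, 366], [343, 462, 11, 11, 78], [336, 470, 19, 10, 63], [56, 472, 7, 8, 39]]
[ 0.55 -0.45  0.47] [ 0.1152  0.3326 -0.1428] 6.078701479544183
[0.41  0.224 0.335] [0.4381 0.5449 0.0542] 11.220607897970593
```

View pics/c1.png

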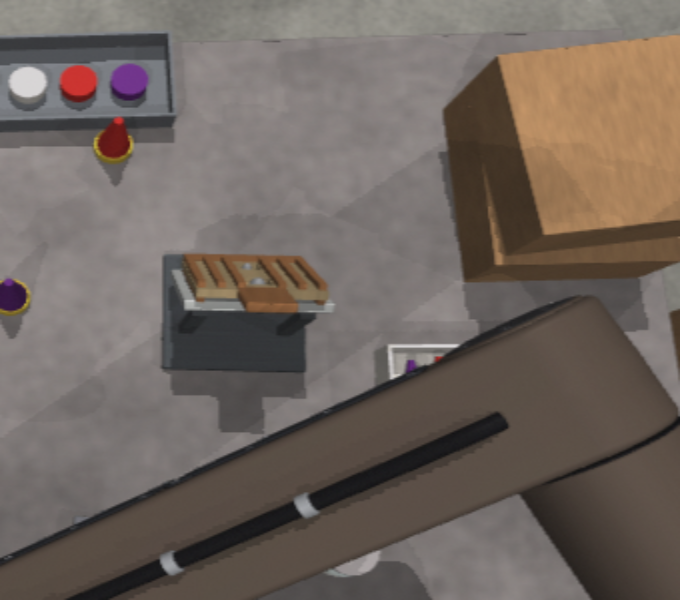

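The box stack on the right hasn't moved, and neither have the right stand or its plate. I'll retract clear of the stack and go to the target stand.

```bash
python3 - <<'E'
from h import *
s=ctrl.sense();R=Rt(s['tcp_rot']);p=s['eef_pos']
for a,b in ((p,[.45,-.55,.47]),([.45,-.55,.47],[.42,-.1,.47]),([.42,-.1,.47],[.41,.224,.35])):
    d=R.T@(np.array(b)-a);print(np.round(b,3),d.round(4),np.linalg.norm(d)/.0625,(d/8).round(4))
E
```

```text
[ 0.45 -0.55  0.47] [ 0.1562  0.2067 -0.1923] 5.162783365240055 [ 0.0195  0.0258 -0.024 ]
[ 0.42 -0.1   0.47] [ 0.2012  0.4035 -0.0117] 7.215982261618998 [ 0.0251  0.0504 -0.0015]
[0.41  0.224 0.35 ] [0.1891 0.2707 0.102 ] 5.530448083112255 [0.0236 0.0338 0.0127]
```

Request:
jog_arm(
  delta_pos=[
    [0.02,0.026,-0.024],
    [0.02,0.026,-0.024],
    [0.02,0.026,-0.024],
    [0.02,0.026,-0.024],
    [0.02,0.026,-0.024],
    [0.02,0.026,-0.024],
    [0.02,0.026,-0.024],
    [0.02,0.026,-0.024],
  ],
  twist=[0,0,0,0,0,0,0,0],
  fingers=[0.095,0.095,0.095,0.095,0.095,0.095,0.095,0.095],
)

```text
t: 10.15
eef_pos: [0.4539, -0.558, 0.4652]
tcp_rot: [167.2, 26.6, 153.9]
ft_force: [0.5, -0.1, 0.3]
width: 0.0952
finger_force: 0.0
```

Request:
jog_arm(
  delta_pos=[
    [0.025,0.05,-0.0015],
    [0.025,0.05,-0.0015],
    [0.025,0.05,-0.0015],
    [0.025,0.05,-0.0015],
    [0.025,0.05,-0.0015],
    [0.025,0.05,-0.0015],
    [0.025,0.05,-0.0015],
    [0.025,0.05,-0.0015],
  ],
  twist=[0,0,0,0,0,0,0,0],
  fingers=[0.095,0.095,0.095,0.095,0.095,0.095,0.095,0.095],
)

```text
t: 11.15
eef_pos: [0.4234, -0.1114, 0.4652]
tcp_rot: [167.2, 26.7, 153.8]
ft_force: [1.0, 0.8, 1.1]
width: 0.0954
finger_force: 0.0
```

Request:
jog_arm(
  delta_pos=[
    [0.024,0.034,0.012],
    [0.024,0.034,0.012],
    [0.024,0.034,0.012],
    [0.024,0.034,0.012],
    [0.024,0.034,0.012],
    [0.024,0.034,0.012],
    [0.024,0.034,0.012],
    [0.024,0.034,0.012],
  ],
  twist=[0,0,0,0,0,0,0,0],
  fingers=[0.095,0.095,0.095,0.095,0.095,0.095,0.095,0.095],
)

```text
t: 12.15
eef_pos: [0.409, 0.2148, 0.3492]
tcp_rot: [167.1, 26.6, 153.9]
ft_force: [1.2, 0.3, 1.0]
width: 0.0949
finger_force: 0.0
```

Request:
jog_arm(
  delta_pos=[
    [0,0,0],
    [0,0,0],
    [0,0,0],
    [0,0,0],
    [0,0,0],
    [0,0,0],
    [0,0,0],
    [0,0,0],
  ],
  twist=[9,9,9,9,9,9,6,6],
  fingers=[0.095,0.095,0.095,0.095,0.095,0.095,0.095,0.095],
)

```text
t: 13.15
eef_pos: [0.4093, 0.2133, 0.3494]
tcp_rot: [150.7, -0.1, 90.7]
ft_force: [0.5, -0.3, -0.6]
width: 0.095
finger_force: 0.0
```

```bash
cat >> h.py <<'E'
def st(seat=np.array([.460,.225,.188]),psi=1.5):
    s=ctrl.sense();R=Rt(s['tcp_rot']);g=s['eef_pos']-.019*R[:,2]
    A=Ro.from_euler("z",psi,degrees=True).as_matrix()@np.array([[0,-.5,.866],[1,0,0],[0,.866,.5]])
    print(round(s['t'],2),"q",s['q'].round(1),"F",s['ft_force'].round(1),"w",round(s['width'],4)); print("tcp",s['eef_pos'].round(4),"grasp in seat mm",(A.T@(g-seat)*1000).round(1)); print("tool in seat\n",(A.T@R).round(3)); return R,A,g
E
python3 - <<'E'
from h import *
st()
for n in("side","top"): cv2.imwrite(f"pics/{n}2.png",ctrl.grab_frame(n)[:,:,::-1])
a=cv2.imread("pics/top2.png")[180:345,130:295]; b=cv2.imread("pics/side2.png")[40:260,170:335]
c=np.zeros((533,800,3),np.uint8); c[:400,:400]=cv2.resize(a,(400,400),interpolation=2); c[:,400:]=cv2.resize(b,(400,533),interpolation=2)
cv2.imwrite("pics/z2.png",c)
E
```

```text
13.15 q [ 26.5  -2.2 114.6 -18.4  42.2  36.7] F [ 0.5 -0.3 -0.6] w 0.095
tcp [0.4093 0.2133 0.3494] grasp in seat mm [-10.3 184.3  36.8]
tool in seat
 [[ 1.    -0.012 -0.005]
 [-0.005 -0.012 -1.   ]
 [ 0.012  1.    -0.012]]
```

View pics/z2.png

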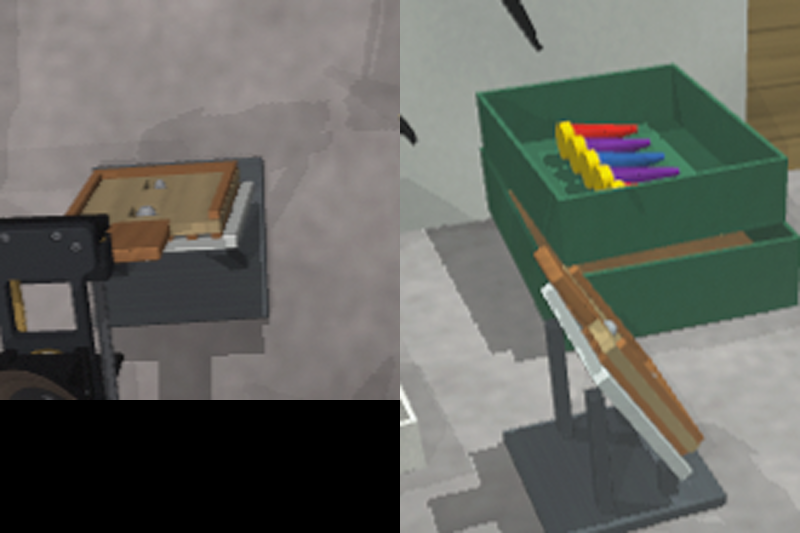

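Request:
jog_arm(
  delta_pos=[
    [0.003,-0.008,0.031],
    [0.003,-0.008,0.031],
    [0.002,-0.008,0.031],
    [0.002,-0.008,0.031],
    [0,0,0],
    [0,0,0],
    [0,0,0],
    [0,0,0],
  ],
  twist=[0.7,0,0,0,0,0,0,0],
  fingers=[0.095,0.095,0.06,0.06,0.06,0.06,0.06,0.06],
)

```text
t: 14.25
eef_pos: [0.4422, 0.2242, 0.2263]
tcp_rot: [150.6, -0.3, 90.3]
ft_force: [0.3, -0.5, 0.4]
width: 0.0601
finger_force: 0.0
```

```bash
python3 - <<'E'
from h import *
R,A,g=st()
for n in("side","top"): cv2.imwrite(f"pics/{n}3.png",ctrl.grab_frame(n)[:,:,::-1])
print("tcp px",proj("top",g+.019*R[:,2]),proj("side",g+.019*R[:,2]))
a=cv2.imread("pics/top3.png")[225:325,140:240]; b=cv2.imread("pics/side3.png")[90:220,200:300]
c=np.zeros((520,800,3),np.uint8); c[:400,:400]=cv2.resize(a,(400,400),interpolation=2); c[:,400:]=cv2.resize(b,(400,520),interpolation=2)
cv2.imwrite("pics/z3.png",c)
E
```

```text
14.25 q [ 25.7  10.1 122.8 -31.6  23.2  52.1] F [ 0.3 -0.5  0.4] w 0.0601
tcp [0.4422 0.2242 0.2263] grasp in seat mm [-0.3 61.1  3.9]
tool in seat
 [[ 1.    -0.021 -0.005]
 [-0.005 -0.011 -1.   ]
 [ 0.021  1.    -0.011]]
tcp px [181.52413862 287.33371449] [226.93910336 141.61711626]
```

View pics/z3.png

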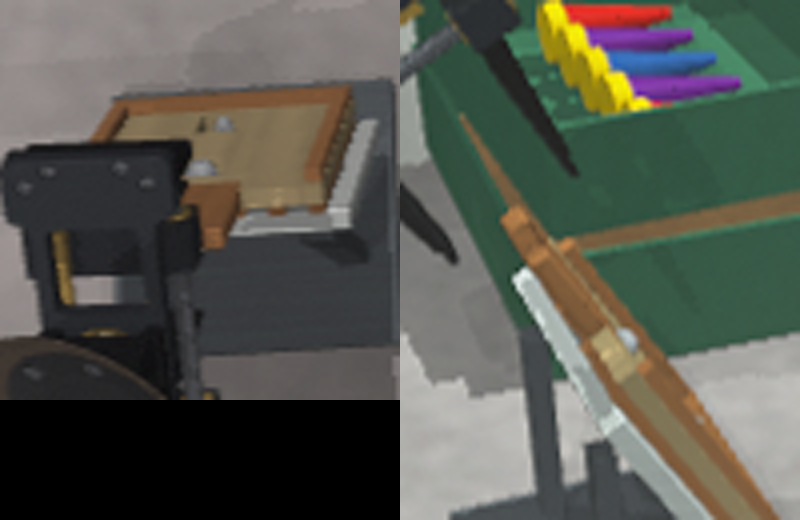

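```bash
python3 - <<'E'
from h import *
R,A,g=st()
seat=np.array([.46,.225,.188])
for nm,v in dict(endR_in=(-25,25,-6),endR_out=(-25,25,6),endL_in=(25,25,-6),endL_out=(25,25,6),bedR=(-75,-35,-12),bedL=(75,-35,-12)).items():
    X=seat+A@(np.array(v)/1000); t=proj("top",X); s=proj("side",X)
    print(nm,((t-[140,225])*4).round(0),((s-[200,90])*4+[400,0]).round(0))
J=np.array([np.r_[proj("top",seat+A[:,i]*.001)-proj("top",seat),proj("side",seat+A[:,i]*.001)-proj("side",seat)]*4 for i in range(3)]);print(J.round(2))
E
```

```text
14.35 q [ 25.7  10.1 122.8 -31.6  23.2  52.1] F [-0.1  0.3  0.6] w 0.0603
tcp [0.4421 0.2241 0.2259] grasp in seat mm [-0.3 60.8  3.7]
tool in seat
 [[ 1.    -0.021 -0.005]
 [-0.005 -0.011 -1.   ]
 [ 0.021  1.    -0.011]]
endR_in [228. 251.] [527. 271.]
endR_out [225. 227.] [549. 255.]
endL_in [122. 257.] [498. 221.]
endL_out [119. 233.] [518. 205.]
bedR [352. 208.] [624. 423.]
bedL [ 51. 224.] [531. 267.]
[[-2.08  0.11 -0.62 -1.01]
 [-0.41  0.81 -1.22 -1.46]
 [-0.26 -1.92  1.74 -1.32]]
```

Request:
jog_arm(
  delta_pos=[
    [0,0,0.02],
    [0,0,0.02],
    [0,0,0.02],
    [0,0,0],
    [0,0,0],
    [0,0,0],
    [0,0,0],
    [0,0,0],
  ],
  twist=[-1.2,0,0,0,0,0,0,0],
  fingers=[0.06,0.06,0.06,0.06,0,0,0,0],
  grip_force=30,
)

```text
t: 15.35
eef_pos: [0.4715, 0.2246, 0.1733]
tcp_rot: [150.7, 0.3, 91.4]
ft_force: [0.4, 1.1, 1.0]
width: 0.0256
finger_force: 0.0
```

```bash
python3 - <<'E'
from h import *
R,A,g=st()
E
```

```text
15.35 q [ 24.   17.3 123.7 -44.1  16.   62.8] F [0.4 1.1 1. ] w 0.0256
tcp [0.4715 0.2246 0.1733] grasp in seat mm [-0.6  0.6  2.8]
tool in seat
 [[ 1.     0.    -0.005]
 [-0.005 -0.012 -1.   ]
 [-0.     1.    -0.012]]
```

Request:
jog_arm(
  delta_pos=[
    [0,0,0],
    [0,0,0],
    [0,0,0],
    [0,0,0],
    [0,0,-0.003],
    [0,0,-0.003],
    [0,0,0],
    [0,0,0],
  ],
  twist=[0,0,0,0,0,0,0,0],
  fingers=[0,0,0,0,0,0,0,0],
)

```text
t: 16.35
eef_pos: [0.4686, 0.2245, 0.1782]
tcp_rot: [150.7, 0.3, 91.4]
ft_force: [-0.2, 0.2, -2.0]
width: 0.0117
finger_force: 30.0
```

```bash
python3 - <<'E'
from h import *
R,A,g=st(); s=ctrl.sense(); print(s['finger_force'],"F seat",A.T@s['ft_force'])
E
```

```text
16.35 q [ 24.1  16.6 123.7 -42.5  16.6  61.3] F [-0.2  0.2 -2. ] w 0.0117
tcp [0.4686 0.2245 0.1782] grasp in seat mm [-0.6  6.3  2.7]
tool in seat
 [[ 1.     0.    -0.006]
 [-0.006 -0.012 -1.   ]
 [-0.     1.    -0.012]]
29.994876086711884 F seat [ 0.24713786 -1.61618521 -1.13130096]
```

Request:
jog_arm(
  delta_pos=[
    [0,0.01,0],
    [0,0.01,0],
    [0,0.015,0],
    [0,0.015,0],
    [0,0.02,0],
    [0,0.02,0],
    [0,0.02,0],
    [0,0,0],
  ],
  twist=[0,0,0,0,0,0,0,0],
  fingers=[0,0,0,0,0,0,0,0],
)

```text
t: 17.35
eef_pos: [0.5652, 0.2269, 0.2323]
tcp_rot: [150.6, 0.3, 91.3]
ft_force: [0.0, -0.7, -2.0]
width: 0.0118
finger_force: 30.0
```

```bash
python3 - <<'E'
from h import *
R,A,g=st(); s=ctrl.sense(); print(s['finger_force'],"F seat",A.T@s['ft_force'])
E
```

```text
17.35 q [ 19.7  18.2 109.4 -21.3  25.9  35.4] F [ 0.  -0.7 -2. ] w 0.0118
tcp [0.5652 0.2269 0.2323] grasp in seat mm [ -0.7   4.7 113.5]
tool in seat
 [[ 1.    -0.001 -0.006]
 [-0.006 -0.011 -1.   ]
 [ 0.     1.    -0.011]]
29.995067417621613 F seat [-0.74630343 -1.69402821 -0.96893309]
```

Request:
jog_arm(
  delta_pos=[
    [0,0,0],
    [0,0,0],
    [0,0,0],
    [0,0,0],
    [0,0,0],
    [0,0,0],
    [0,0,0],
    [0,0,0],
  ],
  twist=[-8,-10.5,-10.5,-10.5,-10.5,-10.5,-10.5,-10.5],
  fingers=[0,0,0,0,0,0,0,0],
)

```text
t: 18.35
eef_pos: [0.5634, 0.2269, 0.2312]
tcp_rot: [175.8, 29.0, 172.2]
ft_force: [-0.4, -0.2, -2.0]
width: 0.012
finger_force: 30.0
```

Request:
jog_arm(
  delta_pos=[
    [0,0,0],
    [0,0,0],
    [0,0,0],
    [0,0,0],
    [0,0,0],
    [0,0,0],
    [0,0,0],
    [0,0,0],
  ],
  twist=[-10.5,-10.5,-10.5,-10.5,-10.5,-10.5,-10.5,-10.5],
  fingers=[0,0,0,0,0,0,0,0],
)

```text
t: 19.35
eef_pos: [0.5634, 0.2269, 0.2312]
tcp_rot: [-151.5, 6.6, -101.0]
ft_force: [-0.5, -0.3, -1.2]
width: 0.0116
finger_force: 30.0
```

```bash
python3 - <<'E'
from h import *
R,A,g=st(); s=ctrl.sense(); print(s['finger_force'],"F seat",A.T@s['ft_force'])
E
```

```text
19.35 q [  19.8   18.2  109.6  -21.3   25.9 -130.4] F [-0.5 -0.3 -1.2] w 0.0116
tcp [0.5634 0.2269 0.2312] grasp in seat mm [ -0.7   4.7 111.4]
tool in seat
 [[-0.97   0.244 -0.006]
 [ 0.009  0.012 -1.   ]
 [-0.244 -0.97  -0.014]]
29.995676279067993 F seat [-0.32217843 -0.78254113 -1.08073953]
```

Request:
jog_arm(
  delta_pos=[
    [0,0,0],
    [0,0,0],
    [0,0,-0.002],
    [0,0,0],
    [0,0,0],
    [0,0,0],
    [0,0,0],
    [0,0,0],
  ],
  twist=[-7.1,-7.1,0,0,0,0,0,0],
  fingers=[0,0,0,0,0,0,0,0],
)

```text
t: 20.35
eef_pos: [0.5635, 0.227, 0.2338]
tcp_rot: [-150.7, -0.1, -88.9]
ft_force: [0.0, 0.8, -2.1]
width: 0.0115
finger_force: 30.0
```

```bash
python3 - <<'E'
from h import *
R,A,g=st()
for n in("side","top"): cv2.imwrite(f"pics/{n}4.png",ctrl.grab_frame(n)[:,:,::-1])
a=cv2.imread("pics/top4.png")[170:310,130:270]; b=cv2.imread("pics/side4.png")[80:280,200:350]
c=np.zeros((533,800,3),np.uint8); c[:400,:400]=cv2.resize(a,(400,400),interpolation=2); c[:,400:]=cv2.resize(b,(400,533),interpolation=2)
cv2.imwrite("pics/z4.png",c)
for nm,v in dict(topL=(65,-25,5),topR=(-65,-25,5),botL=(65,-155,5),botR=(-65,-155,5),tabL=(25,25,6),tabR=(-25,25,6)).items():
    X=g+A@(np.array(v)/1000); t=proj("top",X); s=proj("side",X)
    print(nm,((t-[130,170])*400/140).round(0),((s-[200,80])*400/150+[400,0]).round(0))
E
```

```text
20.35 q [  19.8   18.   109.5  -21.1   26.2 -144.5] F [ 0.   0.8 -2.1] w 0.0115
tcp [0.5635 0.227  0.2338] grasp in seat mm [ -0.6   6.9 112.7]
tool in seat
 [[-1.     0.005 -0.006]
 [ 0.006  0.012 -1.   ]
 [-0.005 -1.    -0.012]]
topL [ 45. 145.] [620.  88.]
topR [242. 134.] [689. 167.]
botL [92. 94.] [699. 208.]
botR [268.  85.] [770. 290.]
tabL [ 88. 163.] [606.  56.]
tabR [167. 158.] [632.  85.]
```

View pics/z4.png

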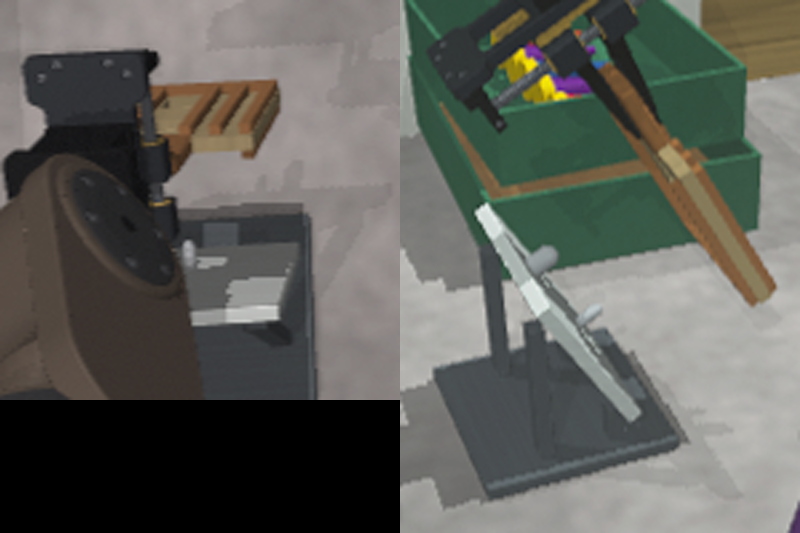

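```bash
python3 - <<'E'
from h import *
R,A,g=st()
im=cv2.imread("pics/top4.png"); hsv=cv2.cvtColor(im,cv2.COLOR_BGR2HSV)
m=cv2.inRange(hsv,(5,70,60),(25,255,255)); m[:, :180]=0; m[:,260:]=0; m[:190]=0;m[240:]=0
for r in range(196,228,2):
    c=np.where(m[r])[0]; print(r,c.max() if len(c) else None,end="; ")
print()
for v in [(-65,-155,12),(-65,-155,5),(-65,-155,-5),(-65,-155,-12),(-65,-25,12),(-65,-25,5),(-65,-25,-5),(-65,-25,-12)]:
    print(v,proj("top",g+A@(np.array(v)/1000)).round(1))
# same on the first image with the plate home
im=cv2.imread("pics/top0.png"); hsv=cv2.cvtColor(im,cv2.COLOR_BGR2HSV)
m=cv2.inRange(hsv,(5,70,60),(25,255,255)); m[:, :140]=0; m[:,260:]=0; m[:230]=0;m[300:]=0
for r in range(244,290,2):
    c=np.where(m[r])[0]; print(r,(c.min(),c.max()) if len(c) else None,end="; ")
print()
seat=np.array([.46,.225,.188])
for v in [(65,-155,12),(65,-25,12),(25,25,6),(25,25,-6),(-25,25,-6),(-25,25,6),(-65,-155,12),(-65,-155,5),(-65,-155,-5),(-65,-155,-12),(-65,-25,12),(-65,-25,-12)]:
    print(v,proj("top",seat+A@(np.array(v)/1000)).round(1))
E
```

```text
20.45 q [  19.8   18.   109.5  -21.1   26.2 -144.5] F [-0.6 -1.  -1.7] w 0.0118
tcp [0.5635 0.227  0.2338] grasp in seat mm [ -0.6   6.9 112.7]
tool in seat
 [[-1.     0.005 -0.006]
 [ 0.006  0.012 -1.   ]
 [-0.005 -1.    -0.012]]
196 None; 198 226; 200 226; 202 227; 204 227; 206 227; 208 227; 210 226; 212 225; 214 224; 216 222; 218 221; 220 220; 222 219; 224 218; 226 194; 
(-65, -155, 12) [223.5 196.4]
(-65, -155, 5) [223.9 199.6]
(-65, -155, -5) [224.4 204.2]
(-65, -155, -12) [224.7 207.4]
(-65, -25, 12) [214.4 213.3]
(-65, -25, 5) [214.8 216.9]
(-65, -25, -5) [215.4 222. ]
(-65, -25, -12) [215.8 225.6]
244 None; 246 (np.int64(223), np.int64(227)); 248 (np.int64(191), np.int64(227)); 250 (np.int64(169), np.int64(227)); 252 (np.int64(167), np.int64(227)); 254 (np.int64(166), np.int64(227)); 256 (np.int64(165), np.int64(227)); 258 (np.int64(163), np.int64(227)); 260 (np.int64(162), np.int64(226)); 262 (np.int64(161), np.int64(225)); 264 (np.int64(160), np.int64(225)); 266 (np.int64(158), np.int64(224)); 268 (np.int64(157), np.int64(223)); 270 (np.int64(156), np.int64(223)); 272 (np.int64(155), np.int64(222)); 274 (np.int64(155), np.int64(221)); 276 (np.int64(155), np.int64(221)); 278 (np.int64(155), np.int64(210)); 280 (np.int64(157), np.int64(198)); 282 (np.int64(171), np.int64(197)); 284 (np.int64(170), np.int64(196)); 286 (np.int64(170), np.int64(195)); 288 (np.int64(171), np.int64(175)); 
(65, -155, 12) [169.6 249.1]
(65, -25, 12) [154.7 271.5]
(25, 25, 6) [169.7 283.3]
(25, 25, -6) [170.6 289.2]
(-25, 25, -6) [197.1 287.7]
(-25, 25, 6) [196.4 281.8]
(-65, -155, 12) [229.1 245.9]
(-65, -155, 5) [229.4 248.9]
(-65, -155, -5) [229.8 253.2]
(-65, -155, -12) [230.2 256.2]
(-65, -25, 12) [220.9 267.8]
(-65, -25, -12) [222.2 279.2]
```

Request:
jog_arm(
  delta_pos=[
    [-0.004,0,0.001],
    [0,0.014,0],
    [0,0.014,0],
    [0,0.014,0],
    [0,0.014,0],
    [0,0.014,0],
    [0,0,0],
    [0,0,0],
  ],
  twist=[0,0,0,0,0,0,0,0],
  fingers=[0,0,0,0,0,0,0,0],
)

```text
t: 21.45
eef_pos: [0.5035, 0.23, 0.1991]
tcp_rot: [-150.6, -0.1, -88.9]
ft_force: [0.1, -0.2, -2.1]
width: 0.0119
finger_force: 30.0
```

```bash
python3 - <<'E'
from h import *
R,A,g=st()
for n in("side","top"): cv2.imwrite(f"pics/{n}5.png",ctrl.grab_frame(n)[:,:,::-1])
a=cv2.imread("pics/top5.png")[220:300,150:250]; b=cv2.imread("pics/side5.png")[110:250,210:310]
c=np.zeros((560,800,3),np.uint8); c[:320,:400]=cv2.resize(a,(400,320),interpolation=2); c[:,400:]=cv2.resize(b,(400,560),interpolation=2)
seat=np.array([.46,.225,.188])
def mk(o,v,col):
    X=o+A@(np.array(v)/1000); t=(proj("top",X)-[150,220])*4; s=(proj("side",X)-[210,110])*4+[400,0]
    print(v,t.round(0),s.round(0))
    for p,ok in((t,t[0]<400 and t[1]<320),(s,s[0]>400)):
        if ok: cv2.circle(c,tuple(int(round(k)) for k in p),2,col,-1)
for y in(-25,-155):
    for z in(-12,12): mk(g,(-65,y,z),(0,255,0))
for x in(-75,75): mk(seat,(x,-35,-12),(255,0,0))
mk(seat,(0,-55,10),(0,0,255)); mk(seat,(0,-120,10),(0,0,255)); mk(seat,(-75,-170,-12),(255,0,0))
cv2.imwrite("pics/z5.png",c)
E
```

```text
21.45 q [  22.9   16.9  118.3  -32.2   20.2 -130.2] F [ 0.1 -0.2 -2.1] w 0.0119
tcp [0.5035 0.23   0.1991] grasp in seat mm [ 4.   6.8 43.5]
tool in seat
 [[-1.     0.005 -0.005]
 [ 0.005  0.011 -1.   ]
 [-0.005 -1.    -0.011]]
(-65, -25, -12) [269. 159.] [633. 244.]
(-65, -25, 12) [264. 113.] [677. 211.]
(-65, -155, -12) [304.  74.] [769. 417.]
(-65, -155, 12) [299.  31.] [809. 387.]
(-75, -35, -12) [312. 228.] [584. 343.]
(75, -35, -12) [ 11. 244.] [491. 187.]
(0, -55, 10) [163. 180.] [595. 259.]
(0, -120, 10) [186. 136.] [663. 343.]
(-75, -170, -12) [342. 134.] [730. 511.]
```

View pics/z5.png

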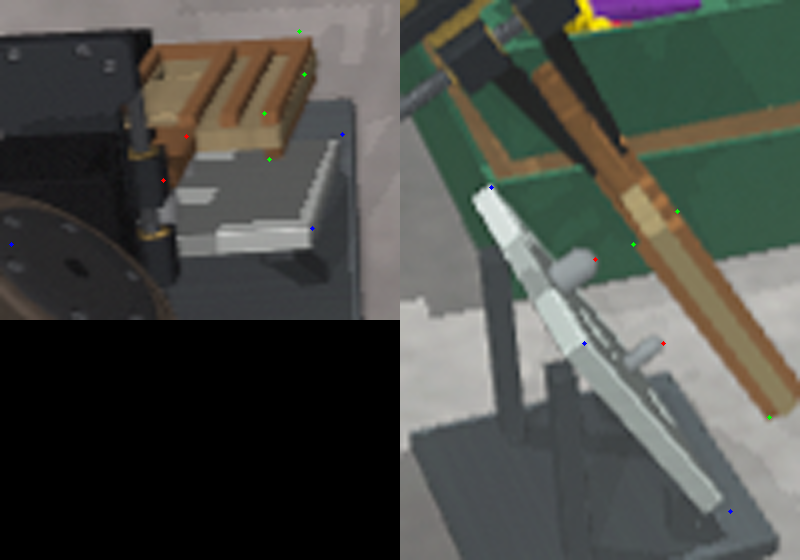

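The six ribs face outward and the windows line up with the pins (side view tips near (583,262) and (658,343) in the crop). In the camera image the plate is centred on the bed to within about 2 mm, so I'll insert in steps and watch the force.

Request:
jog_arm(
  delta_pos=[
    [0,0.005,0],
    [0,0.005,0],
    [0,0.005,0],
    [0,0.005,0],
    [0,0.005,0],
    [0,0.005,0],
    [0,0,0],
    [0,0,0],
  ],
  twist=[0,0,0,0,0,0,0,0],
  fingers=[0,0,0,0,0,0,0,0],
)

```text
t: 22.55
eef_pos: [0.4768, 0.2293, 0.1841]
tcp_rot: [-150.7, -0.1, -88.9]
ft_force: [-0.1, -0.2, -1.9]
width: 0.0117
finger_force: 30.0
```

```bash
python3 - <<'E'
from h import *
R,A,g=st(); s=ctrl.sense(); print(s['finger_force'],"F seat",A.T@s['ft_force'],"T seat",A.T@s['torque'])
E
```

```text
22.55 q [  24.3   16.7  122.1  -39.5   17.8 -121.5] F [-0.1 -0.2 -1.9] w 0.0117
tcp [0.4768 0.2293 0.1841] grasp in seat mm [ 3.9  7.1 12.9]
tool in seat
 [[-1.     0.005 -0.005]
 [ 0.006  0.012 -1.   ]
 [-0.005 -1.    -0.012]]
29.99542772769928 F seat [-0.20677356 -1.55735885 -1.06000588] T seat [ 0.62587535 -0.00427343  0.06309213]
```

Request:
jog_arm(
  delta_pos=[
    [0,0.002,0],
    [0,0.002,0],
    [0,0.002,0],
    [0,0.002,0],
    [0,0.002,0],
    [0,0,0],
    [0,0,0],
    [0,0,0],
  ],
  twist=[0,0,0,0,0,0,0,0],
  fingers=[0,0,0,0,0,0,0,0],
)

```text
t: 23.55
eef_pos: [0.468, 0.229, 0.1791]
tcp_rot: [-150.7, -0.1, -88.9]
ft_force: [-0.1, 1.0, -1.7]
width: 0.012
finger_force: 30.0
```

```bash
python3 - <<'E'
from h import *
R,A,g=st(); s=ctrl.sense(); print(s['finger_force'],"F seat",A.T@s['ft_force'],"T seat",A.T@s['torque'])
E
```

```text
23.55 q [  24.8   16.7  123.4  -42.4   17.1 -118. ] F [-0.1  1.  -1.7] w 0.012
tcp [0.468  0.229  0.1791] grasp in seat mm [3.9 7.2 2.8]
tool in seat
 [[-1.     0.005 -0.006]
 [ 0.006  0.012 -1.   ]
 [-0.005 -1.    -0.012]]
29.995135366916656 F seat [ 0.99590727 -1.41699998 -0.8614879 ] T seat [ 0.60357324 -0.07937341  0.11854689]
```

Request:
jog_arm(
  delta_pos=[
    [0,0.001,0],
    [0,0.001,0],
    [0,0.001,0],
    [0,0,0],
    [0,0,0],
    [0,0,0],
    [0,0,0],
    [0,0,0],
  ],
  twist=[0,0,0,0,0,0,0,0],
  fingers=[0,0,0,0,0,0,0,0],
)

```text
t: 24.55
eef_pos: [0.4664, 0.2293, 0.1783]
tcp_rot: [-150.6, -0.1, -88.9]
ft_force: [7.4, -1.6, -1.6]
width: 0.0123
finger_force: 30.0
```

```bash
python3 - <<'E'
from h import *
R,A,g=st(); s=ctrl.sense(); print(s['finger_force'],"F seat",A.T@s['ft_force'],"T seat",A.T@s['torque'])
E
```

```text
24.55 q [  24.9   16.7  123.7  -43.4   16.9 -116.9] F [ 7.4 -1.6 -1.6] w 0.0123
tcp [0.4664 0.2293 0.1783] grasp in seat mm [4.2 7.3 1. ]
tool in seat
 [[-1.     0.004 -0.005]
 [ 0.005  0.01  -1.   ]
 [-0.004 -1.    -0.01 ]]
30.033743977546692 F seat [-1.75755417 -5.04081108  5.61152422] T seat [-1.36556508  0.32424089 -0.40401926]
```

Request:
jog_arm(
  delta_pos=[
    [0,-0.001,0],
    [0,0,0.001],
    [0,0,0.001],
    [0,0,0.001],
    [0,0,0.001],
    [0,0,0.001],
    [0,0,0.001],
    [0,0,0],
  ],
  twist=[0,0,0,0,0,0,0,0],
  fingers=[0,0,0,0,0,0,0,0],
)

```text
t: 25.55
eef_pos: [0.4695, 0.2292, 0.173]
tcp_rot: [-150.7, -0.1, -88.9]
ft_force: [6.2, 0.8, 3.7]
width: 0.0121
finger_force: 30.1
```

```bash
python3 - <<'E'
from h import *
R,A,g=st(); s=ctrl.sense(); print(s['finger_force'],"F seat",A.T@s['ft_force'],"T seat",A.T@s['torque'])
E
```

```text
25.55 q [  24.7   17.4  123.6  -44.7   16.3 -115.7] F [6.2 0.8 3.7] w 0.0121
tcp [0.4695 0.2292 0.173 ] grasp in seat mm [4.1 1.2 1. ]
tool in seat
 [[-1.     0.005 -0.005]
 [ 0.005  0.012 -1.   ]
 [-0.005 -1.    -0.012]]
30.061448514461517 F seat [0.63172447 0.11082193 7.24209176] T seat [-1.56087936  0.36320116  0.17908979]
```

Request:
jog_arm(
  delta_pos=[
    [0,0,0.001],
    [0,0,0],
    [0,0,0],
    [0,0,0],
    [0,0,0],
    [0,0,0],
    [0,0,0],
    [0,0,0],
  ],
  twist=[0,0,0,0,0,0,0,0],
  fingers=[0,0,0.014,0.016,0.02,0.03,0.045,0.06],
)

```text
t: 26.55
eef_pos: [0.4696, 0.229, 0.172]
tcp_rot: [-150.7, -0.1, -88.9]
ft_force: [-1.0, 0.4, 0.2]
width: 0.0447
finger_force: 0.0
```

```bash
python3 - <<'E'
from h import *
R,A,g=st(); s=ctrl.sense(); print(s['finger_force'],"F seat",A.T@s['ft_force'],"T seat",A.T@s['torque'])
for n in("side","top"): cv2.imwrite(f"pics/{n}6.png",ctrl.grab_frame(n)[:,:,::-1])
a=cv2.imread("pics/top6.png")[220:300,150:250]; b=cv2.imread("pics/side6.png")[110:250,200:300]
c=np.zeros((560,800,3),np.uint8); c[:320,:400]=cv2.resize(a,(400,320),interpolation=2); c[:,400:]=cv2.resize(b,(400,560),interpolation=2)
cv2.imwrite("pics/z6.png",c)
E
```

```text
26.55 q [  24.7   17.5  123.7  -45.    16.2 -115.4] F [-1.   0.4  0.2] w 0.0447
tcp [0.4696 0.229  0.172 ] grasp in seat mm [3.9 0.2 0.6]
tool in seat
 [[-1.     0.005 -0.006]
 [ 0.006  0.012 -1.   ]
 [-0.005 -1.    -0.012]]
0.0 F seat [ 0.4224071   0.64894975 -0.74570337] T seat [ 0.36718031 -0.03947526  0.0454977 ]
```

View pics/z6.png

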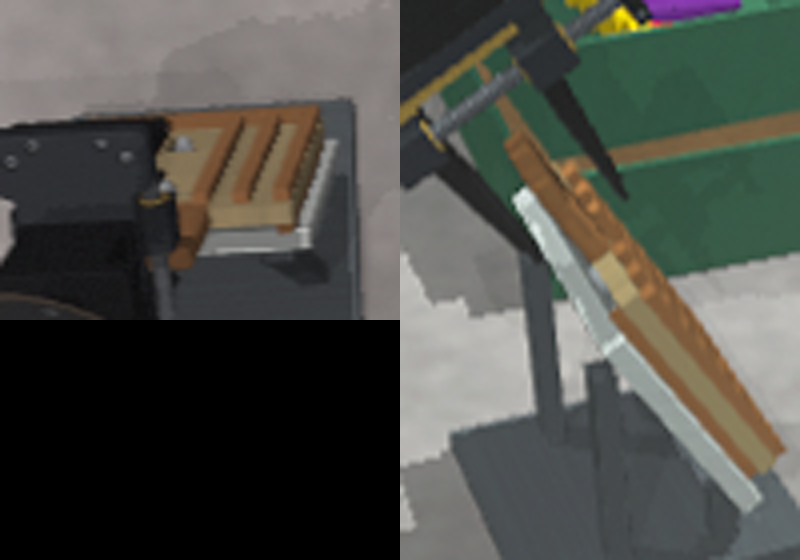

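The plate lies flush on the bed, its six ribs outward and both pins showing through the windows. The fingers are clear, so I'll back straight off.

Request:
jog_arm(
  delta_pos=[
    [0,0,0],
    [0,0,0],
    [0,0,-0.015],
    [0,0,-0.02],
    [0,0,-0.03],
    [0,0,-0.04],
    [0,0,-0.04],
    [0,0,-0.03],
  ],
  twist=[0,0,0,0,0,0,0,0],
  fingers=[0.06,0.06,0.06,0.06,0.06,0.06,0.06,0.06],
)

```text
t: 27.65
eef_pos: [0.3832, 0.2278, 0.3261]
tcp_rot: [-150.6, -0.1, -88.9]
ft_force: [0.0, 1.2, -0.5]
width: 0.06
finger_force: 0.0
```

```bash
python3 - <<'E'
from h import *
st()
for n in("side","top"): cv2.imwrite(f"pics/{n}7.png",ctrl.grab_frame(n)[:,:,::-1])
a=cv2.imread("pics/top7.png")[220:300,140:240]; b=cv2.imread("pics/side7.png")[110:250,200:300]
c=np.zeros((560,800,3),np.uint8); c[:320,:400]=cv2.resize(a,(400,320),interpolation=2); c[:,400:]=cv2.resize(b,(400,560),interpolation=2)
cv2.imwrite("pics/z7.png",c)
E
```

```text
27.65 q [  30.8   -1.9  118.1  -22.3   40.  -136.2] F [ 0.   1.2 -0.5] w 0.06
tcp [0.3832 0.2278 0.3261] grasp in seat mm [  4.9 176.9   2.9]
tool in seat
 [[-1.     0.005 -0.005]
 [ 0.005  0.011 -1.   ]
 [-0.005 -1.    -0.011]]
```

View pics/z7.png

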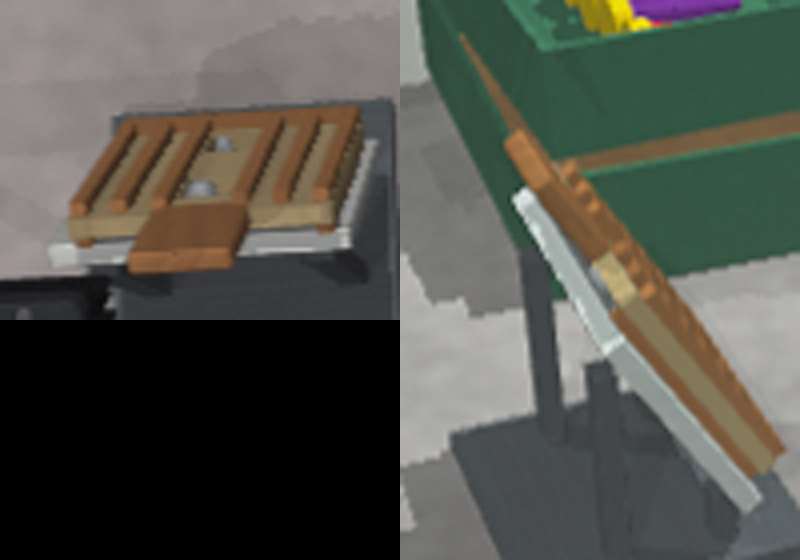

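The plate hangs on both pins (near (200,188) and (222,143) in the crop), tab up, six ribs outward and flush. The gripper is clear, so I'm handing in.

```bash
python3 -c "
from cell import ctrl
print(ctrl.hand_in())"
```

```text
the job is handed in; nothing more can be done
None
```

The two-rib plate now hangs turned over on its own stand, six ribs outward, tab up and flush, released with the gripper clear; I handed it in at about 28 s without touching the other plate, but the wrist force read about 57 N once during a fast move past the box stack at right, and although the box had not moved in the picture, I could not rule out a brief touch.

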